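# Plug the pressure gauge into the air manifold and open the shut-off

### The arm

A 7-joint arm with a two-finger parallel gripper is mounted at the origin on the work surface. World frame = base frame: x ahead of the robot, y to its left, z up, the work surface at z = 0. Lengths are in mm, angles in rad, forces in N, time in s.
With the tool pointing down it reaches from about 400 to 875 mm from the base axis. Payload 4.4 kg.
Tool frame: the origin (TCP) lies midway between the tips of the shut fingers; the grasp point (between the pads) lies 19 mm behind it; z points along the fingers, y is the direction in which the jaws open and shut (so a half turn about z gives the same grasp; the last joint's range is limited). The gripper opens to 85 mm and grips with 20 to 120 N. Pads are 22 mm wide; open, the fingers measure 114 mm over their backs; the gripper's body (76 mm by 85 mm) begins 54 mm behind the grasp point. The pads swing forward as they close: fully open they stand 13 mm farther back than shut.
Start: joints at [1.137, 0.628, 0.038, 1.517, -0.027, 0.996, -0.02], TCP at [233.744, -606.532, 231.313] pointing down, gripper open.
Joint ranges: [-3.06, 3.06], [-0.37, 2.12], [-1.25, 1.32], [0.18, 2.47], [-1.1, 4.24], [0.23, 1.98], [-2.94, 2.94]. Speed limits (rad/s): [2.57, 2.57, 3.14, 3.14, 3.14, 3.14, 3.14].

### API

Orientations are given as [roll, pitch, yaw] about the fixed x, y, z axes, in that order (R = Rz(yaw) Ry(pitch) Rx(roll)).
In Python, from cell import * gives the robot as it stands. The module is installed in compiled form; this text tells all that it offers.
- The arm moves only by the tool move_arm, never from a script. Its argument "series" is a list of rows, each a list of 2 entries, a list of its own where there are three numbers: the shift along the tool's x, y, z in m, then the turn about the tool's z in rad. In form: [[[x, y, z], yaw], ...]. A call has 1 to 5 rows; each row is the pose to reach, as a shift and turn from the pose measured when the call began, along the tool's axes at that moment; what a row does not reach only later rows make up. A row lasts 1/8 s, in which the tool goes at most 62.5 mm and 10.7 degrees, less where a joint would pass 70% of its speed; a pose out of reach is approached as far as the arm can. A call with a gripper value outside its range is refused whole. "claw" is the opening, from 0 (shut) to 1 (fully open), set as the call begins (left out, the last holds). The fingers move at their own pace and stop on an object; the grip force is fixed at half the most. Time passes only in rows, so rows that repeat a pose let the fingers close. It gives the time, the measured TCP pose, the force and the opening at its end, in the units of the state.
- read_state(): the state, without advancing time (a new reading comes with each control period).
- get_image(name): name is "scene" or "top" or "wrist"; returns the picture (384x512x3 uint8, blue, green, red); there is no depth.
- camera_model(name): a dict with "fov_y" (degrees; the focal length in pixels is half the picture's height over the tangent of half this angle, whatever the lens; pixels are square), "cx", "cy" (the principal point, pixels), "pose" (4x4, takes a point from camera to world coordinates); the wrist camera has in their place "tool_from_camera" (4x4, takes a point from camera to tool coordinates, whose origin is the TCP and whose axes are the flange's). Camera axes: x right, y down, z forward; pixel columns grow to the right and rows downward; lengths in mm; the calibration is good to about 2 mm. A picture is of the moment at which its call begins: read the wrist's pose just before it. camera_model takes no time and is no camera call.
- finish_job(): hands the job in, once; it reports no verdict.
The state is a dict: "clock": time; "qpos": joint angles; "qd": joint speeds; "tau": joint torques, N m; "eef_pos": TCP position; "tool_rot": TCP orientation; "force": force on the tool from outside, world axes, zero at the start; "torque": the same for the moment, N m; "width": finger opening in mm.
Only numpy, scipy, OpenCV 4.12 (cv2) and the standard library are available. Lean on these libraries where they do the work, as an engineer would, in place of code of your own. Each camera call takes 0.05 s, during which the arm holds its last target. There are 200 camera calls.

### The job

Take the black pressure gauge out of the rack, push its stem into the push-in socket of the air manifold until it is fully home and locks by itself, pressing firmly but never forcing it (no more than 20 N), and let go. Then open the shut-off by swinging its red-tipped lever all the way over to the other side. Leave the spare silencer in the rack and the other things on the board where they are.

Things in the scene. Friction and masses are not known exactly. Their poses are not given: they have to be found in the camera images.
- gauge: Loose pressure gauge, 130 to 210 g, upright in one hole of the rack. Origin: tip of its brass stem, z up along it. The stem tapers from 10 mm diameter at the tip to 18 mm at z=9 mm; bead of 18 mm to z=11; locking groove of 13 mm to z=19; shank of 18 mm to z=31; round flange of 30 mm to z=39; then neck and head. The dial may face any way in the socket.
- gauge_head (a point): Centre of the gauge's black head, 68 mm above the stem's tip: an upright disc 50 mm in diameter, 26 mm thick. Its two flat faces look along the gauge's own +x (white dial) and -x and are the place to grip. Axes as the gauge's.
- gauge_flange (a point): Centre of the underside of the gauge's flange, 31 mm above the stem's tip. In the rack it rests on the rack's top. Axes as the gauge's.
- rack: Black plastic rack, fixed, 70 x 160 x 42 mm high. Origin: centre of its underside. Two blind holes of 21 mm diameter, 38 mm deep, at y=+45 and y=-45 mm in its frame; one holds the gauge, the other the spare silencer.
- manifold: Aluminium air manifold block, fixed, 90 x 200 x 50 mm high; origin: centre of its underside. The push-in socket stands at x=0, y=+55 mm in its frame, the shut-off lever at x=0, y=-55 mm.
- socket (a point): Point on the vertical axis of the push-in socket, level with the block's top; axes as the manifold's. Socket: steel cartridge of 33 mm diameter, bore 19.4 mm, mouth flared to 24 mm. It is screwed in differently each time: its rim stands 4 to 24 mm above this point, how much is not reported. A springy blue seal ring, 34 mm wide, stands 2 mm above the rim and yields 8 N per mm.
- valve (a joint): Spring valve in the socket, pushed down by the stem's tip, in m: 0 shut; starts to move when the tip is 20 mm below the rim; 0.008 when the gauge is locked and let go; 0.011 at the bottom. Spring: 2 N, plus 0.5 N per mm. It pushes a gauge that is not locked back up.
- shutoff (a joint): Shut-off lever, angle in rad: 0 shut (leaning to the manifold's -x), 1.0 fully open (leaning to +x). It stays where it is left and turns with about 0.06 N m.
- shutoff_tip (a point): Centre of the red ball, 26 mm in diameter, at the end of the lever, a 10 mm rod, 60 mm from pivot to ball centre. Pivot axis along the manifold's y, 72 mm above the table, at x=0, y=-55 mm of the manifold. The lever leans 0.5 rad from upright at both ends of its swing. Blue housing under it: 70 x 50 x 25 mm on the block's top.
- block_top (a point): Centre of the block's top face, 50 mm above the table. How the socket locks: two spring jaws inside yield to the cone and bead (6 to 11 N), then snap into the groove when the flange is 3 mm above the rim, 1 mm before it meets the blue ring; from there the push rises steeply. 13 to 17 N with the flange on the ring is surely home; over 20 N is forcing it. Let go, it rises up to 3 mm and stays.
- silencer: Spare silencer: copper-coloured cylinder 22 mm in diameter on a 30 mm steel flange, standing in the other hole of the rack, top 83 mm above the table. Loose, leave it.
- pendant: Loose grey and black push-button box, 70 x 120 x 55 mm, 73 mm high with its red button. Leave it.
- spanner: Loose steel spanner lying on the board. Leave it.
- oil: Small yellow oil bottle, 40 mm in diameter, 90 mm tall. Leave it.

How it is judged:
By the outcome, as a careful person would: the job done as asked, in the order asked, and still so for the second after the job is handed in, with the robot touching nothing.
It also fails if it takes over 69 s, if anything falls off the work surface, if the arm or the gripper's body presses on something with over 40 N, if the wrist force passes 120 N, or if a joint passes its speed limit or range.

## Working session

There is one attempt and no reset: what is moved stays moved. The work goes in short steps, Python scripts to look and compute and a tool call to move; the robot and the scene stay as the last step left them, time stands still between calls to the robot, and variables do not carry over. Pictures are saved under pics/ and viewed, about 8 in all and at most 12, crops included, and the job is handed in when it is done.

Besides the shell and the picture viewer there is one more tool, called after "Emit:" by a JSON object that holds its "fn" and its "kwargs". move_arm: Moves the arm, as the interface text tells. Its arguments: {"type":"object","properties":{"series":{"type":"array"},"claw":{"type":"number"}},"required":["series"]}

```bash
mkdir -p pics
cat > h.py <<'E'
from cell import *
import numpy as np, cv2
from scipy.spatial.transform import Rotation as R
def tool():
    s=read_state(); T=np.eye(4); T[:3,:3]=R.from_euler('xyz',s['tool_rot']).as_matrix(); T[:3,3]=s['eef_pos']; return T
def cam(n):
    m=camera_model(n); P=m['pose'] if n!='wrist' else tool()@np.array(m['tool_from_camera'])
    f=192/np.tan(np.radians(m['fov_y'])/2); return f,m['cx'],m['cy'],np.array(P)
def onz(c,u,v,z):
    f,cx,cy,P=c; d=P[:3,:3]@[(u-cx)/f,(v-cy)/f,1]; o=P[:3,3]; return (o+d*(z-o[2])/d[2])
def pix(c,p):
    f,cx,cy,P=c; q=np.linalg.inv(P)@np.append(p,1); return np.array([cx+f*q[0]/q[2],cy+f*q[1]/q[2]])
def snap(n,fn):
    c=cam(n); im=get_image(n); np.save('pics/'+fn+'.npy',im); import pickle; pickle.dump(c,open('pics/'+fn+'.pkl','wb')); return c,im
E
python3 - <<'E'
from h import *
s=read_state(); print({k:np.round(v,3) for k,v in s.items()})
for n in ('scene','top','wrist'):
    m=camera_model(n); print(n,m)
    c,im=snap(n,n+'0'); cv2.imwrite('pics/'+n+'0.png',im if n!='top' else cv2.resize(im,(800,600),interpolation=cv2.INTER_CUBIC))
E
```

```text
{'clock': np.float64(0.0), 'qpos': array([ 1.137,  0.629,  0.038,  1.518, -0.027,  0.996, -0.02 ]), 'qd': array([-0.001, -0.001, -0.001,  0.   , -0.   ,  0.001, -0.001]), 'tau': array([-1.0000e-03, -5.6341e+01,  1.2260e+00, -1.9345e+01,  1.1000e-02,
        1.0000e-02,  0.0000e+00]), 'eef_pos': array([ 233.518, -605.925,  230.387]), 'tool_rot': array([-3.14 , -0.   ,  0.368]), 'force': array([ 0.028, -0.384,  0.154]), 'torque': array([-0.038,  0.022, -0.025]), 'width': np.float64(85.655)}
scene {'fov_y': 57.9485199834576, 'cx': 247.43126259728083, 'cy': 191.75407273553432, 'pose': array([[ 2.36065476e-01,  5.12552301e-01, -8.25568428e-01,
         1.24854737e+03],
       [ 9.71573341e-01, -1.40093092e-01,  1.90838071e-01,
        -1.19730114e+02],
       [-1.78419413e-02, -8.47150556e-01, -5.31053294e-01,
         5.29307204e+02],
       [ 0.00000000e+00,  0.00000000e+00,  0.00000000e+00,
         1.00000000e+00]])}
top {'fov_y': 52.35909073198267, 'cx': 255.81892872799344, 'cy': 187.90178578148155, 'pose': array([[-1.00908116e-02, -9.93210950e-01,  1.15888668e-01,
         4.79615743e+02],
       [-9.98888749e-01,  1.53479428e-02,  4.45612739e-02,
         2.86747604e+01],
       [-4.60373978e-02, -1.15310228e-01, -9.92262117e-01,
         9.93308291e+02],
       [ 0.00000000e+00,  0.00000000e+00,  0.00000000e+00,
         1.00000000e+00]])}
wrist {'fov_y': 60.69294805877946, 'cx': 255.4743672292612, 'cy': 191.92644448106316, 'tool_from_camera': array([[ 6.21718301e-05, -9.55557092e-01, -2.94806106e-01,
         7.65894003e+01],
       [ 9.99999912e-01,  1.81646165e-04, -3.77880424e-04,
         6.34444750e-01],
       [ 4.14636718e-04, -2.94806057e-01,  9.55557019e-01,
        -1.42125468e+02],
       [ 0.00000000e+00,  0.00000000e+00,  0.00000000e+00,
         1.00000000e+00]])}
```

View pics/top0.png

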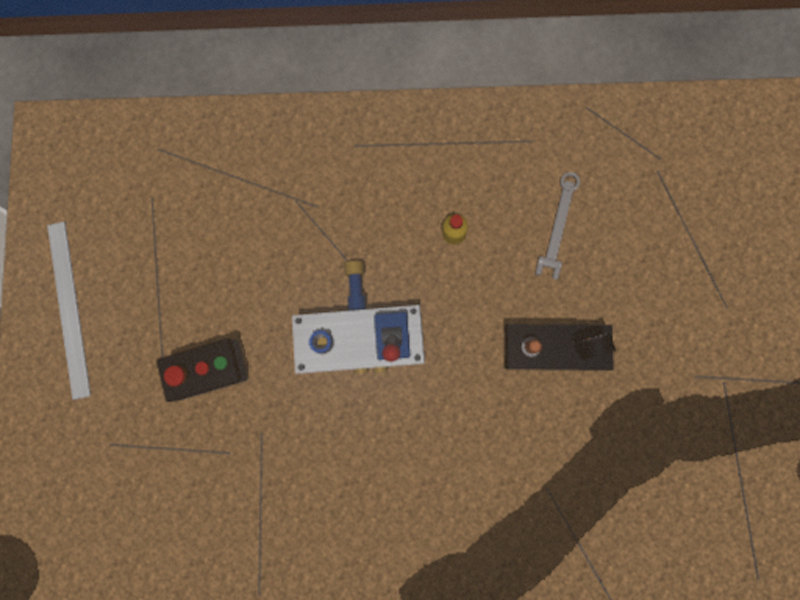

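View pics/scene0.png

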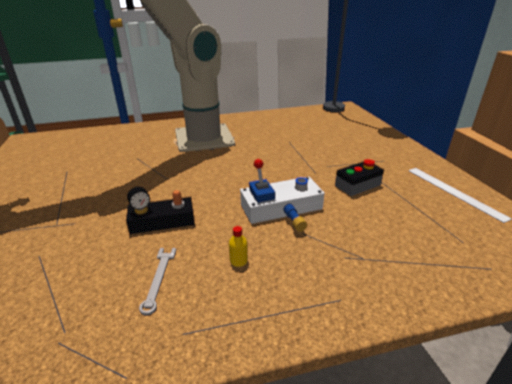

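The top view shows the rack at right with the gauge in its right-hand (−y) hole at about (595,345) and the silencer at (532,346). The manifold spans (293,316)–(424,363), with the socket at (321,341) and the red ball at (391,352), leaning to −x. The scene view confirms this, with the dial facing roughly +x.

Run:
```python
from h import *
c=cam('top'); k=512/800
def show(n,pts,z):
    P=np.array([onz(c,u*k,v*k,z) for u,v in pts]); print(n,P[:,:2].round(0).tolist()); return P
r=show('rack',[(505,320),(611,322),(613,369),(506,368)],42)
print(np.linalg.norm(np.diff(r,axis=0),axis=1).round(),r.mean(0).round())
m=show('man',[(293,316),(420,306),(424,363),(296,374)],50)
print(np.linalg.norm(np.diff(m,axis=0),axis=1).round(),m.mean(0).round())
d=m[0]-m[1]; print('man yaw',np.arctan2(-d[0],d[1]))
d=r[0]-r[1]; print('rack yaw',np.arctan2(-d[0],d[1]))
show('sock',[(321,341)],65); show('ball',[(391,352)],125); show('gauge',[(597,343)],105); show('sil',[(535,346)],83)
s=cam('scene')
for z in (100,110): print('gauge head scene',onz(s,140,202,z).round())
im=np.load('pics/scene0.npy'); cv2.imwrite('pics/sc1.png',np.hstack([cv2.resize(im[175:240,115:205],(400,289),interpolation=2),cv2.resize(im[150:215,240:330],(400,289),interpolation=2)]))
```

```text
rack [[547.0, -92.0], [542.0, -253.0], [470.0, -253.0], [473.0, -91.0]]
[162.  72. 162.] [ 508. -172.   42.]
man [[557.0, 238.0], [570.0, 40.0], [482.0, 35.0], [467.0, 233.0]]
[199.  88. 199.] [519. 136.  50.]
man yaw 0.06445297873838854
rack yaw -0.032476559200949474
sock [[517.0, 192.0]]
ball [[498.0, 81.0]]
gauge [[508.0, -214.0]]
sil [[505.0, -129.0]]
gauge head scene [ 560. -209.  100.]
gauge head scene [ 576. -207.  110.]
```

View pics/sc1.png

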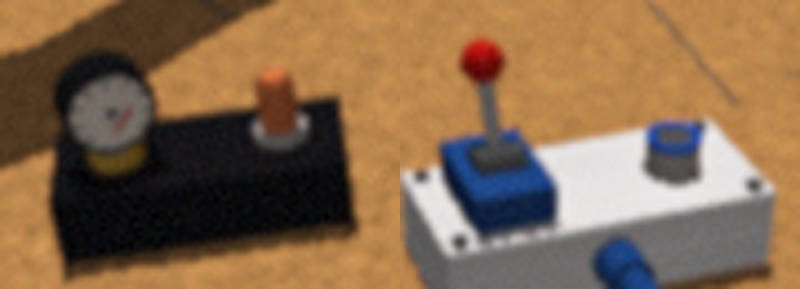

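The gauge's dial faces about +x, turned slightly to +y. I'll go above it for a closer wrist view.

```bash
cat >> h.py <<'E'
def go(p,yaw=None):
    T=tool(); s=read_state(); d=T[:3,:3].T@(np.array(p)-T[:3,3])/1000
    y=0 if yaw is None else -((yaw-s['tool_rot'][2]+np.pi)%(2*np.pi)-np.pi)
    print('shift',d.round(4),'turn',round(y,3),'dist',np.linalg.norm(d).round(3))
E
python3 -c "
from h import *
go([506,-217,200],1.7)"
```

```text
shift [ 0.3941 -0.2651  0.031 ] turn -1.332 dist 0.476
```

Emit:
{"fn": "move_arm", "kwargs": {"series": [[[0.05,-0.033,0.004],-0.167],[[0.1,-0.066,0.008],-0.333],[[0.15,-0.1,0.012],-0.5],[[0.2,-0.133,0.016],-0.667],[[0.25,-0.166,0.02],-0.833]]}}

```text
clock: 0.78
eef_pos: [408.0, -359.6, 210.7]
tool_rot: [-3.141, -0.001, 1.206]
force: [1.3, -0.6, 0.6]
width: 85.5
```

```bash
python3 -c "
from h import *
print(read_state()['qpos'].round(2)); go([506,-217,200],1.7)"
```

```text
[ 0.81  0.51 -0.2   1.83  0.13  0.81  0.18]
shift [0.1682 0.0407 0.0109] turn -0.494 dist 0.173
```

Emit:
{"fn": "move_arm", "kwargs": {"series": [[[0.055,0.013,0.004],-0.165],[[0.11,0.027,0.008],-0.33],[[0.168,0.041,0.011],-0.494],[[0.168,0.041,0.011],-0.494],[[0.168,0.041,0.011],-0.494]]}}

```text
clock: 1.4
eef_pos: [505.6, -217.8, 199.5]
tool_rot: [-3.14, -0.001, 1.699]
force: [0.0, -0.6, -0.0]
width: 85.6
```

```bash
python3 -c "
from h import *
print(read_state()['qpos'].round(2),read_state()['force'])
c,im=snap('wrist','w1'); cv2.imwrite('pics/w1.png',cv2.resize(im,(800,600),interpolation=2)); print(pix(c,[506,-217,104])*800/512)"
```

```text
[ 0.58  0.54 -0.33  1.82  0.23  0.81  0.26] [ 0.02816166 -0.61988919 -0.03374352]
[397.55840372 301.952353  ]
```

View pics/w1.png

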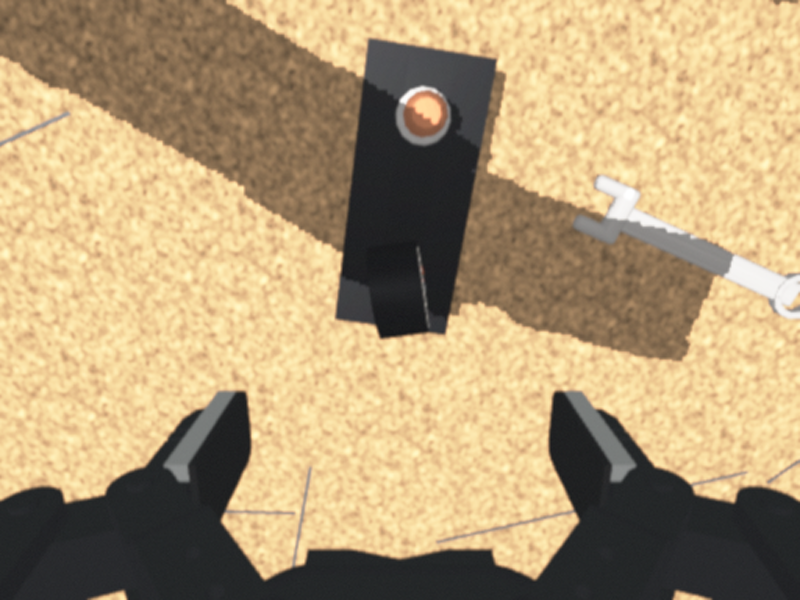

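The wrist view shows the gauge head at about (400,290), its dial edge running (417,246)–(429,330), and the silencer at (424,115). I'll overlay a disc model to fit the gauge's yaw.

```bash
cat > ov.py <<'E'
from h import *
import pickle
from scipy.optimize import least_squares
c=pickle.load(open('pics/w1.pkl','rb')); im=np.load('pics/w1.npy'); k=800/512
sil=onz(c,424/k,113/k,50); print('sil flange',sil.round(1)) 
for q in [(368,38),(496,60),(446,333),(336,318)]: print(onz(c,q[0]/k,q[1]/k,42).round(1))
def rim(p,s):
    t=np.linspace(0,2*np.pi,60); n=np.array([np.cos(p[2]),np.sin(p[2]),0]); h=np.array([-n[1],n[0],0])
    return np.array([np.array([p[0],p[1],79])+s*13*n+25*(np.cos(a)*h+np.sin(a)*np.array([0,0,1])) for a in t])
out=cv2.resize(im[140:230,200:300],None,fx=6,fy=6,interpolation=2); out=cv2.convertScaleAbs(out,alpha=3)
for yaw,col in ((.2,(0,255,0)),(.3,(0,0,255))):
    for s in (1,-1):
        pts=np.array([(pix(c,x)-[200,140])*6 for x in rim([506,-219,yaw],s)]).astype(np.int32)
        cv2.polylines(out,[pts],True,col,1)
cv2.imwrite('pics/ov.png',out)
E
python3 ov.py
```

```text
sil flange [ 508.4 -126.8   50. ]
[474.1 -93.2  42. ]
[543.1 -95.   42. ]
[ 540.7 -252.4   42. ]
[ 471.7 -251.4   42. ]
```

View pics/ov.png

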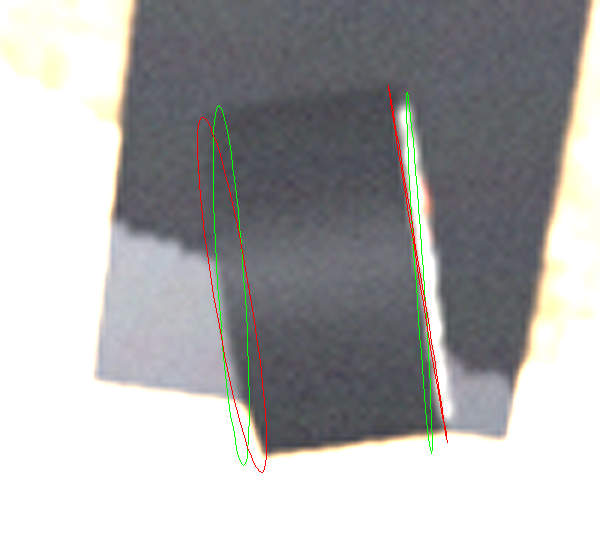

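The fit lies between the two overlays: gauge at about (507.5, −217.8), yaw 0.275. The rack corners and the 90 mm hole spacing agree with that. I'll descend with tool yaw 1.845.

```bash
python3 -c "
from h import *
go([507.5,-217.8,61],1.845)"
```

```text
shift [0.0006 0.0026 0.1386] turn -0.147 dist 0.139
```

Emit:
{"fn": "move_arm", "kwargs": {"series": [[[0.001,0.003,0.02],-0.147],[[0.001,0.003,0.06],-0.147],[[0.001,0.003,0.1],-0.147],[[0.001,0.003,0.1385],-0.147],[[0.001,0.003,0.1385],-0.147]]}}

```text
clock: 2.08
eef_pos: [504.7, -218.5, 58.8]
tool_rot: [-3.134, -0.003, 1.842]
force: [-0.5, -0.4, 1.1]
width: 85.3
```

Emit:
{"fn": "move_arm", "kwargs": {"series": [[[0,0,0],0],[[0,0,0],0],[[0,0,0],0],[[0,0,0],0]], "claw": 0}}

```text
clock: 2.58
eef_pos: [505.4, -218.8, 60.0]
tool_rot: [-3.136, -0.002, 1.842]
force: [-1.2, -1.0, 7.0]
width: 25.5
```

```bash
python3 -c "
from h import *
s=read_state();print(s['force'],s['torque'],s['eef_pos'],s['tool_rot'],s['width'])
c,im=snap('wrist','w2'); cv2.imwrite('pics/w2.png',im)"
```

```text
[-1.22864158 -0.96601554  7.02567812] [-0.00894293  0.08494356 -0.01459081] [ 505.44515124 -218.79801561   60.02171015] [-3.13579428e+00 -1.89873474e-03  1.84163430e+00] 25.47173508941065
```

View pics/w2.png

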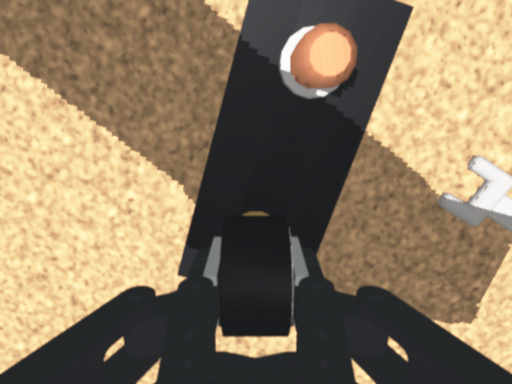

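The gauge is gripped (25.5 mm between the pads) and still seated. Next I lift it straight up.

Emit:
{"fn": "move_arm", "kwargs": {"series": [[[0,0,-0.01],0],[[0,0,-0.03],0],[[0,0,-0.06],0],[[0,0,-0.11],0],[[0,0,-0.17],0]]}}

```text
clock: 3.25
eef_pos: [505.5, -218.5, 231.2]
tool_rot: [-3.134, -0.003, 1.842]
force: [1.0, -0.8, -0.9]
width: 25.2
```

```bash
python3 -c "
from h import *
print(read_state()['force'],read_state()['torque'])
# park so that the socket (517,192) is 80mm ahead along tool +x (=+y)
go([538,100,230],1.842)"
```

```text
[ 0.97182368 -0.77637093 -0.85311961] [-0.08273242 -0.07603242 -0.00076924]
shift [0.2981 0.1166 0.0014] turn -0.0 dist 0.32
```

Emit:
{"fn": "move_arm", "kwargs": {"series": [[[0.05,0.02,0],0],[[0.1,0.04,0],0],[[0.155,0.06,0],0],[[0.21,0.08,0],0],[[0.265,0.104,0.001],0]]}}

```text
clock: 3.88
eef_pos: [534.3, 66.3, 230.9]
tool_rot: [-3.134, -0.003, 1.842]
force: [0.8, -0.9, -1.0]
width: 25.4
```

Emit:
{"fn": "move_arm", "kwargs": {"series": [[[0.033,0.013,0],0],[[0.033,0.013,0],0],[[0.033,0.013,0],0],[[0.033,0.013,0],0]]}}

```text
clock: 4.38
eef_pos: [537.9, 99.7, 230.9]
tool_rot: [-3.134, -0.002, 1.839]
force: [0.4, -0.0, -0.8]
width: 25.2
```

```bash
python3 -c "
from h import *
s=read_state();print(s['qpos'].round(2),s['force'],s['eef_pos'],s['tool_rot'])
c,im=snap('wrist','w3'); cv2.imwrite('pics/w3.png',cv2.resize(im,(800,600),interpolation=2)); print(pix(c,[517,192,65])*800/512)"
```

```text
[ 0.04  0.51 -0.41  1.79  0.25  0.9  -0.21] [ 0.36974425 -0.02531738 -0.84342284] [537.91820635  99.7225089  230.92963987] [-3.13359695e+00 -1.96312152e-03  1.83936976e+00]
[406.72744417 105.91944989]
```

View pics/w3.png

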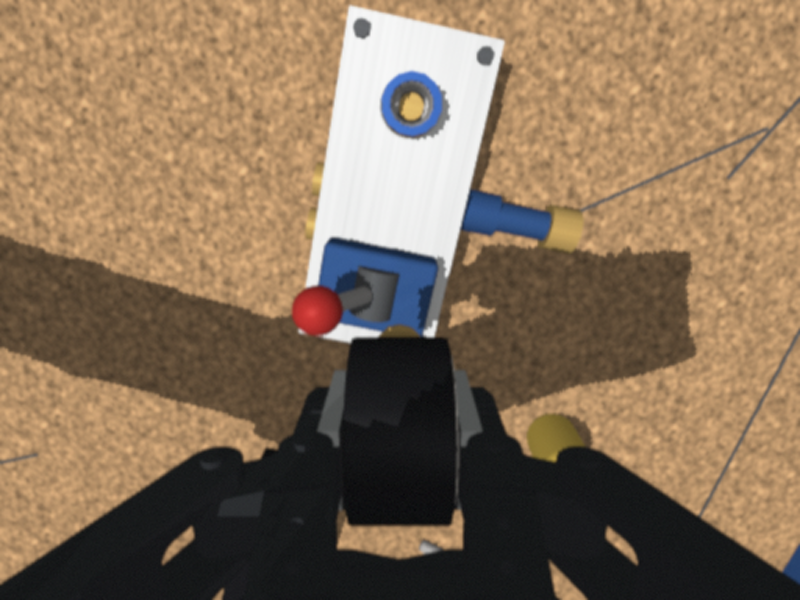

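The wrist view shows the socket ring at (412,105), the lever ball at (317,310) and the gauge head centred between the pads at x≈400. I'll fit the ring and check where the gauge sits in the hand.

```bash
cat > ring.py <<'E'
from h import *
import pickle,sys
k=800/512
def ring(im,c,box,d=34):
    x0,y0,x1,y1=box; s=im[y0:y1,x0:x1].astype(int)
    m=((s[...,0]-s[...,2]>40)).astype(np.uint8)
    cn=max(cv2.findContours(m,cv2.RETR_EXTERNAL,cv2.CHAIN_APPROX_NONE)[0],key=cv2.contourArea)
    e=cv2.fitEllipse(cn); return np.array(e[0])+[x0,y0],np.array(e[1])+1
if __name__=='__main__':
    c=pickle.load(open('pics/w3.pkl','rb')); im=np.load('pics/w3.npy')
    p,ax=ring(im,c,(235,40,295,92)); print('wrist ring',p,ax)
    for z in (56,66,76):
        q=onz(c,*p,z); e=np.linalg.norm(pix(c,q+[17,0,0])-pix(c,q-[17,0,0])); print(z,q.round(1),'exp diam',e.round(1))
    ct=pickle.load(open('pics/top0.pkl','rb')); it=np.load('pics/top0.npy')
    p,ax=ring(it,ct,(190,203,222,233)); print('top ring',p,ax)
    for z in (56,66,76): print(z,onz(ct,*p,z).round(1))
    C=[onz(c,u/k,v/k,50) for u,v in ((349,6),(504,40))]; print('corners',np.round(C,1))
    print('ball',[onz(c,317/k,311/k,z).round(1) for z in (115,125,135)], onz(ct,391/k,352/k,125).round(1))
    T=c[3]@np.linalg.inv(np.array(camera_model('wrist')['tool_from_camera']))
    for dx in (-3,0,3):
        t=np.linspace(0,2*np.pi,90); P=[pix(c,(T@[dx+25*np.cos(a),s*13,-19+25*np.sin(a),1])[:3])*k for a in t for s in(1,-1)]
        P=np.array(P); print('head rows',dx,P.min(0).round(),P.max(0).round())
E
python3 ring.py
```

```text
wrist ring [263.07268906  65.80660439] [39.50648499 41.7462616 ]
56 [518.9 194.9  56. ] exp diam 37.7
66 [518.9 194.1  66. ] exp diam 38.9
76 [519.  193.4  76. ] exp diam 40.2
top ring [204.43465614 218.20679855] [13.61863232 13.91364956]
56 [517.4 195.6  56. ]
66 [517.  193.8  66. ]
76 [516.6 192.   76. ]
corners [[471.4 235.   50. ]
 [560.8 241.6  50. ]]
ball [array([499.2,  77.8, 115. ]), array([500. ,  81.5, 125. ]), array([500.8,  85.2, 135. ])] [497.8  80.9 125. ]
head rows -3 [335. 347.] [451. 539.]
head rows 0 [335. 337.] [451. 529.]
head rows 3 [334. 327.] [451. 520.]
```

The ring and block corners agree: socket at about (519, 193.7). The gauge is centred in the hand.

```bash
python3 -c "
from h import *
go([519,193.7,231]);go([519,193.7,138])"
```

```text
shift [0.0955 0.0066 0.0001] turn 0 dist 0.096
shift [0.0953 0.0073 0.0931] turn 0 dist 0.133
```

Emit:
{"fn": "move_arm", "kwargs": {"series": [[[0.048,0.003,0],0],[[0.0955,0.0066,0],0],[[0.0955,0.0066,0.03],0],[[0.0953,0.007,0.06],0],[[0.0953,0.0073,0.093],0]]}}

```text
clock: 5.05
eef_pos: [519.6, 192.7, 137.5]
tool_rot: [-3.135, -0.002, 1.838]
force: [-0.0, -0.8, -1.9]
width: 25.3
```

Emit:
{"fn": "move_arm", "kwargs": {"series": [[[0,0,0],0],[[0,0,0],0],[[0,0,0],0]]}}

```text
clock: 5.42
eef_pos: [520.7, 192.9, 139.0]
tool_rot: [-3.137, -0.002, 1.837]
force: [0.4, 0.6, -1.2]
width: 25.4
```

```bash
python3 -c "
from h import *
s=read_state(); print(s['eef_pos'],s['force'],s['torque'])
go([519,193.7,126])
import cv2
c,im=snap('scene','s2'); print(pix(c,[519,193.7,80]))
u,v=pix(c,[519,193.7,80]).astype(int); cv2.imwrite('pics/s2.png',cv2.resize(im[v-50:v+50,u-60:u+60],None,fx=6,fy=6,interpolation=2))"
```

```text
[520.66805347 192.85436808 139.01617817] [ 0.359605    0.63622368 -1.16795937] [0.00445184 0.00730203 0.00851067]
shift [ 0.0012 -0.0013  0.013 ] turn 0 dist 0.013
[301.44827986 177.42954824]
```

View pics/s2.png

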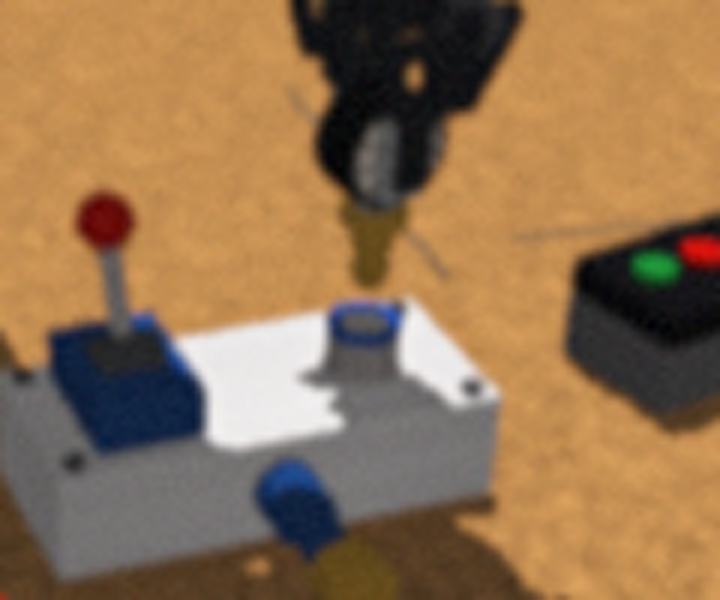

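The stem (tip at about (370,283) in the crop) hangs just above the ring (centre (365,325)). I'll estimate the rim height from the ring pixel.

```bash
python3 -c "
from h import *
c=cam('scene')
for z in (60,66,70,74,78): print(z,pix(c,[519,193.7,z]),onz(c,241+365/6,127+325/6,z).round(1))
print(241+365/6,127+325/6); go([519,193.7,126])"
```

```text
60 [300.95451247 184.04297935] [505.6 201.4  60. ]
66 [301.10142999 182.07519272] [515.1 197.3  66. ]
70 [301.19994909 180.75564568] [521.4 194.5  70. ]
74 [301.29893124 179.42989662] [527.8 191.8  74. ]
78 [301.39837972 178.0979017 ] [534.1 189.   78. ]
301.8333333333333 181.16666666666666
shift [ 0.0012 -0.0012  0.0129] turn 0 dist 0.013
```

Emit:
{"fn": "move_arm", "kwargs": {"series": [[[0.0012,-0.0014,0.004],0],[[0.0012,-0.0014,0.01],0],[[0.0012,-0.0014,0.018],0],[[0.0012,-0.0014,0.018],0],[[0.0012,-0.0014,0.018],0]]}}

```text
clock: 6.1
eef_pos: [518.7, 193.7, 120.7]
tool_rot: [-3.137, -0.002, 1.837]
force: [-0.9, 0.0, -1.5]
width: 25.5
```

```bash
python3 -c "
from h import *
s=read_state(); print(s['eef_pos'],s['force'],s['torque'],s['tool_rot']);go([519,193.7,110])"
```

```text
[518.73768157 193.71276412 120.72547383] [-0.90560491  0.03834774 -1.51622864] [ 0.01548986  0.00815882 -0.05684569] [-3.13696351e+00 -2.09226846e-03  1.83725445e+00]
shift [-0.0001  0.0003  0.0107] turn 0 dist 0.011
```

Emit:
{"fn": "move_arm", "kwargs": {"series": [[[0,0,0.004],0],[[0,0,0.008],0],[[0,0,0.012],0],[[0,0,0.012],0]]}}

```text
clock: 6.6
eef_pos: [518.4, 193.6, 108.3]
tool_rot: [-3.136, -0.002, 1.837]
force: [-0.0, -0.2, -1.7]
width: 25.5
```

Emit:
{"fn": "move_arm", "kwargs": {"series": [[[0,0,0.002],0],[[0,0,0.004],0],[[0,0,0.004],0]]}}

```text
clock: 6.98
eef_pos: [518.2, 193.5, 104.1]
tool_rot: [-3.136, -0.002, 1.837]
force: [0.6, 0.2, -0.7]
width: 25.2
```

Emit:
{"fn": "move_arm", "kwargs": {"series": [[[0,0,0.002],0],[[0,0,0.004],0],[[0,0,0.004],0]]}}

```text
clock: 7.35
eef_pos: [518.1, 193.5, 100.0]
tool_rot: [-3.136, -0.002, 1.837]
force: [-0.2, -0.1, -1.1]
width: 25.4
```

Emit:
{"fn": "move_arm", "kwargs": {"series": [[[0,0.0006,0.0015],0],[[0,0.0006,0.003],0],[[0,0.0006,0.003],0]]}}

```text
clock: 7.72
eef_pos: [518.7, 193.7, 97.2]
tool_rot: [-3.136, -0.002, 1.837]
force: [-1.8, -0.2, 3.7]
width: 25.4
```

Emit:
{"fn": "move_arm", "kwargs": {"series": [[[0,0,0.0015],0],[[0,0,0.003],0],[[0,0,0.003],0]]}}

```text
clock: 8.1
eef_pos: [518.6, 193.7, 94.3]
tool_rot: [-3.136, -0.002, 1.837]
force: [-1.1, -0.3, 2.6]
width: 25.5
```

Emit:
{"fn": "move_arm", "kwargs": {"series": [[[0,0,0.001],0],[[0,0,0.002],0],[[0,0,0.002],0]]}}

```text
clock: 8.48
eef_pos: [518.6, 193.7, 92.5]
tool_rot: [-3.136, -0.002, 1.837]
force: [-1.0, -1.1, 4.8]
width: 25.5
```

Emit:
{"fn": "move_arm", "kwargs": {"series": [[[0,0,0.001],0],[[0,0,0.002],0],[[0,0,0.002],0]]}}

```text
clock: 8.85
eef_pos: [518.6, 193.6, 90.4]
tool_rot: [-3.136, -0.002, 1.837]
force: [-0.6, -1.0, 2.7]
width: 25.4
```

Emit:
{"fn": "move_arm", "kwargs": {"series": [[[0,0,0.001],0],[[0,0,0.0015],0],[[0,0,0.0015],0]]}}

```text
clock: 9.22
eef_pos: [518.6, 193.6, 89.1]
tool_rot: [-3.136, -0.002, 1.837]
force: [-2.1, -0.9, 6.1]
width: 25.3
```

Emit:
{"fn": "move_arm", "kwargs": {"series": [[[0,0,0.001],0],[[0,0,0.0015],0],[[0,0,0.0015],0]]}}

```text
clock: 9.6
eef_pos: [518.6, 193.6, 88.5]
tool_rot: [-3.136, -0.001, 1.837]
force: [-3.7, -1.5, 12.0]
width: 25.4
```

Emit:
{"fn": "move_arm", "kwargs": {"series": [[[0,0,0.0008],0],[[0,0,0.0011],0],[[0,0,0.0011],0]]}}

```text
clock: 9.98
eef_pos: [518.6, 193.7, 88.4]
tool_rot: [-3.137, -0.001, 1.837]
force: [-3.2, -0.9, 13.4]
width: 25.4
```

```bash
python3 -c "
from h import *
s=read_state(); print(s['eef_pos'],s['force'],s['torque'])
c,im=snap('scene','s3'); cv2.imwrite('pics/s3.png',cv2.resize(im[127:227,241:361],None,fx=6,fy=6,interpolation=2)); s=read_state(); print(s['eef_pos'],s['force'])"
```

```text
[518.62871116 193.65683995  88.4436466 ] [-3.22662077 -0.93269224 13.4072223 ] [-0.31777752  0.89832285 -0.0474967 ]
[518.6332097  193.6354721   88.44036491] [-3.23305348 -1.02563738 13.26073581]
```

View pics/s3.png

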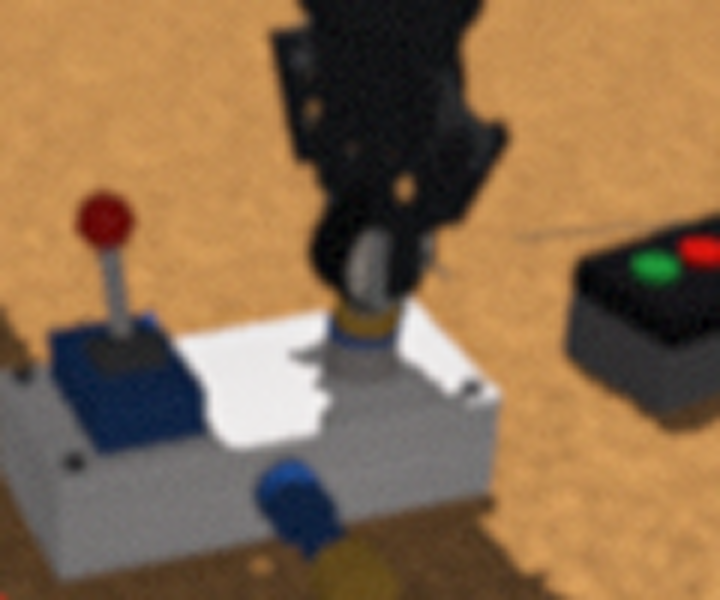

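The flange visibly sits on the blue ring, and the push is about 15 N net. I'll relax, then release in place.

Emit:
{"fn": "move_arm", "kwargs": {"series": [[[0,0,0],0],[[0,0,-0.001],0],[[0,0,-0.001],0]]}}

```text
clock: 10.4
eef_pos: [518.6, 193.7, 89.6]
tool_rot: [-3.137, -0.001, 1.837]
force: [-1.7, -1.3, 6.2]
width: 25.3
```

Emit:
{"fn": "move_arm", "kwargs": {"series": [[[0,0,0],0],[[0,0,0],0],[[0,0,0],0],[[0,0,0],0]], "claw": 1}}

```text
clock: 10.9
eef_pos: [518.7, 193.7, 89.4]
tool_rot: [-3.137, -0.001, 1.837]
force: [0.0, -0.3, 0.2]
width: 85.5
```

Emit:
{"fn": "move_arm", "kwargs": {"series": [[[0,0,-0.02],0],[[0,0,-0.05],0],[[0,0,-0.09],0],[[0,0,-0.12],0],[[0,0,-0.12],0]]}}

```text
clock: 11.52
eef_pos: [520.7, 194.5, 211.7]
tool_rot: [3.141, -0.001, 1.837]
force: [0.3, 0.4, -0.4]
width: 85.6
```

```bash
python3 -c "
from h import *
s=read_state(); print(s['eef_pos'],s['force'],s['qpos'].round(2),s['tool_rot'])
c,im=snap('scene','s4'); cv2.imwrite('pics/s4.png',cv2.resize(im[127:227,241:361],None,fx=6,fy=6,interpolation=2))
m=np.array([519,193.7]);y=0.07;Rm=np.array([[np.cos(y),-np.sin(y)],[np.sin(y),np.cos(y)]])
pv=m+Rm@[0,-110];print('pivot',pv,'ball shut',pv+Rm@[-60*np.sin(.5),0],'open',pv+Rm@[60*np.sin(.5),0],'z',72+60*np.cos(.5))"
```

```text
[520.7481843  194.49612813 211.72938939] [ 0.31193166  0.35192884 -0.35081105] [-0.14  0.54 -0.41  1.8   0.27  0.86 -0.41] [ 3.14145448e+00 -1.35385011e-03  1.83706217e+00]
pivot [526.69371321  83.96938997] ball shut [497.99862767  81.95744674] open [555.38879874  85.98133321] z 124.65495371342237
```

View pics/s4.png

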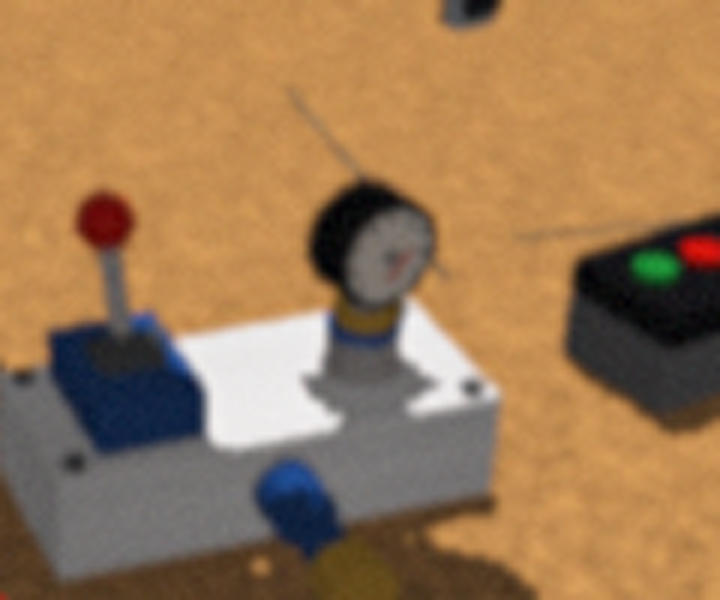

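The gauge stays down with its flange at the ring after release, and only the lever is left. I'll move the closed fingers to the −x side of the ball.

```bash
python3 -c "
from h import *
go([445,78.3,200],1.64)"
```

```text
shift [-0.0918 -0.1024  0.0103] turn 0.197 dist 0.138
```

Emit:
{"fn": "move_arm", "kwargs": {"series": [[[-0.03,-0.034,0.003],0.1],[[-0.06,-0.068,0.006],0.197],[[-0.092,-0.102,0.01],0.197],[[-0.092,-0.102,0.01],0.197],[[-0.092,-0.102,0.01],0.197]], "claw": 0}}

```text
clock: 12.2
eef_pos: [445.5, 78.5, 199.8]
tool_rot: [-3.138, -0.001, 1.64]
force: [-0.1, -0.6, 0.7]
width: 0.1
```

```bash
python3 -c "
from h import *
s=read_state(); print(s['eef_pos'],s['force'],s['qpos'].round(2),s['tool_rot'],s['width'])
go([445,78.3,114],1.64)"
```

```text
[445.52617576  78.54260018 199.80172035] [-0.1076874  -0.63190039  0.66444434] [ 0.03  0.42 -0.36  2.07  0.23  0.69 -0.41] [-3.13782035e+00 -6.79261019e-04  1.64000896e+00] 0.12395865804514612
shift [-0.0003 -0.0002  0.0858] turn 0.0 dist 0.086
```

Emit:
{"fn": "move_arm", "kwargs": {"series": [[[0,0,0.04],0],[[0,0,0.086],0],[[0,0,0.086],0],[[0,0.01,0.086],0],[[0,0.02,0.086],0]]}}

```text
clock: 12.82
eef_pos: [467.6, 80.7, 115.4]
tool_rot: [3.141, -0.001, 1.64]
force: [0.6, 0.1, 0.4]
width: -0.1
```

Emit:
{"fn": "move_arm", "kwargs": {"series": [[[0,0.01,0],0],[[0,0.02,0],0],[[0,0.03,0],0],[[0,0.04,0],0],[[0,0.05,0],0]]}}

```text
clock: 13.45
eef_pos: [518.2, 84.1, 115.3]
tool_rot: [3.141, -0.001, 1.64]
force: [-1.3, -0.7, -1.5]
width: 0.1
```

```bash
python3 -c "
from h import *
c,im=snap('scene','s5'); cv2.imwrite('pics/s5.png',cv2.resize(im[127:227,221:341],None,fx=6,fy=6,interpolation=2))
s=read_state(); print(s['eef_pos'],s['force'],s['torque'],s['tool_rot'])"
```

```text
[519.82862646  84.35407737 115.31607329] [ 1.67171685 -0.88259471 -0.91134488] [-0.03376194  0.07415481 -0.02277168] [ 3.13941384e+00 -1.94498988e-03  1.63970835e+00]
```

View pics/s5.png

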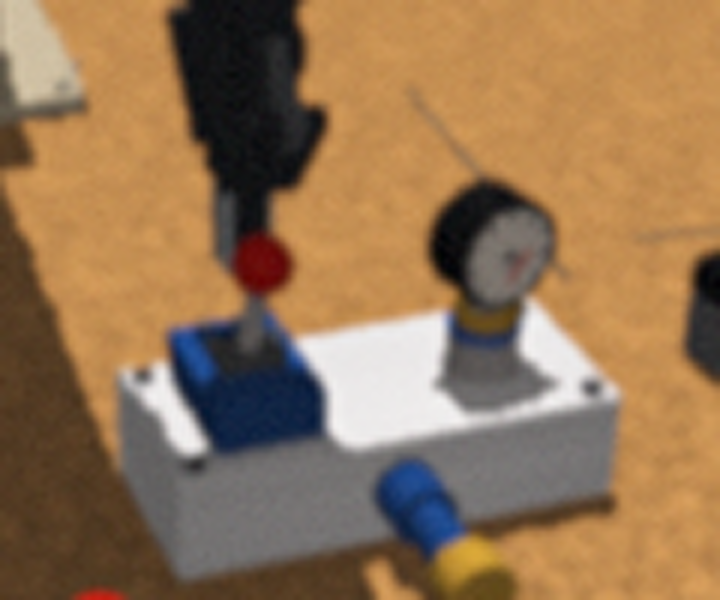

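The ball is past upright, at (262,264) in the crop. I'll keep pushing toward the stop in small steps.

Emit:
{"fn": "move_arm", "kwargs": {"series": [[[0,0.003,0],0],[[0,0.006,0],0],[[0,0.006,0],0]]}}

```text
clock: 13.88
eef_pos: [526.0, 84.8, 115.3]
tool_rot: [3.139, -0.002, 1.64]
force: [0.2, -0.3, -0.4]
width: 0.0
```

Emit:
{"fn": "move_arm", "kwargs": {"series": [[[0,0.002,0],0],[[0,0.004,0],0],[[0,0.004,0],0]]}}

```text
clock: 14.25
eef_pos: [528.0, 84.9, 115.1]
tool_rot: [-3.14, -0.001, 1.64]
force: [-4.3, 0.1, 2.2]
width: 0.1
```

Emit:
{"fn": "move_arm", "kwargs": {"series": [[[0,0.002,0],0],[[0,0.004,0],0],[[0,0.004,0],0]]}}

```text
clock: 14.62
eef_pos: [528.2, 84.9, 114.9]
tool_rot: [-3.133, 0.0, 1.64]
force: [-9.7, -1.0, 7.2]
width: 0.1
```

Run:
```python
from h import *
s=read_state(); print(s['eef_pos'],s['force'])
m=np.array([519,193.7]);y=0.07;Rm=np.array([[np.cos(y),-np.sin(y)],[np.sin(y),np.cos(y)]]);pv=m+Rm@[0,-110]
def red(n):
    im=get_image(n).astype(int); M=((im[...,2]>90)&(im[...,1]<50)&(im[...,0]<60)).astype(np.uint8)
    _,_,st,ce=cv2.connectedComponentsWithStats(M); return [(ce[i].round(1).tolist(),int(st[i,4])) for i in range(1,len(ce)) if st[i,4]>15]
for n in ('scene','top'):
    c=cam(n); print(n,red(n),[(a,pix(c,[*(pv+Rm@[60*np.sin(a-.5),0]),72+60*np.cos(a-.5)]).round(1).tolist()) for a in (0,.8,.9,1.)])
```

```text
[528.19550165  84.86943099 114.94605992] [-9.7051816  -1.01713223  7.21044476]
scene [([368.3, 162.8], 58), ([357.7, 168.2], 36), ([265.6, 174.0], 68), ([237.0, 230.4], 99)] [(0, [257.8, 163.9]), (0.8, [264.1, 170.6]), (0.9, [264.9, 172.4]), (1.0, [265.7, 174.4])]
top [([110.5, 236.0], 23)] [(0, [249.8, 225.2]), (0.8, [248.0, 204.2]), (0.9, [247.9, 201.7]), (1.0, [247.8, 199.4])]
```

The push hit a hard stop at 9.7 N. The ball is seen at (265.6,174.0) and the model puts fully open at (265.7,174.4). I'll back away and check.

Emit:
{"fn": "move_arm", "kwargs": {"series": [[[0,-0.01,0],0],[[0,-0.04,0],0],[[0,-0.07,-0.02],0],[[0,-0.09,-0.07],0],[[0,-0.09,-0.1],0]]}}

```text
clock: 15.35
eef_pos: [438.7, 78.8, 217.7]
tool_rot: [-3.135, 0.0, 1.641]
force: [1.5, -0.3, 0.4]
width: 0.1
```

Run:
```python
from h import *
s=read_state(); print(s['eef_pos'],s['force'])
c,im=snap('scene','s6'); cv2.imwrite('pics/s6.png',cv2.resize(im[127:247,111:341],None,fx=3.4,fy=3.4,interpolation=2))
i=im.astype(int); M=((i[...,2]>90)&(i[...,1]<50)&(i[...,0]<60)).astype(np.uint8)
_,_,st,ce=cv2.connectedComponentsWithStats(M); print([ce[k].round(1).tolist() for k in range(1,len(ce)) if st[k,4]>15])
```

```text
[438.70232724  78.80881009 217.67291415] [ 1.47254991 -0.32861899  0.36071456]
[[368.5, 162.7], [357.7, 168.1], [265.7, 174.0], [237.2, 230.2]]
```

View pics/s6.png

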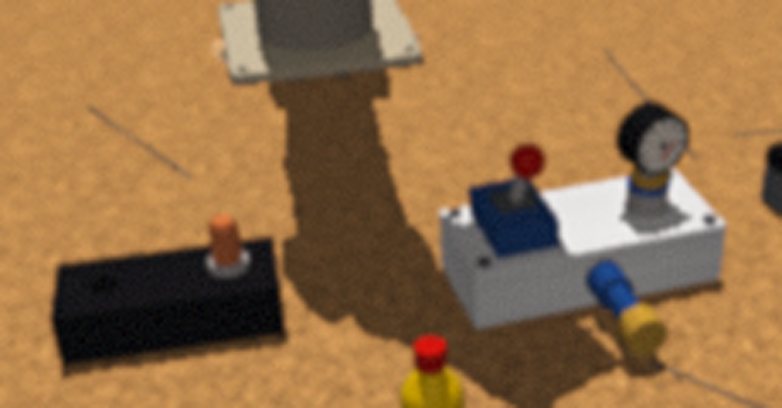

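The gauge is seated, the lever lies fully over at (527,160), the silencer is still in the rack at (226,240), and the arm is clear. I'm handing the job in.

```bash
python3 -c "
from cell import *
print(finish_job())"
```

```text
the job is handed in; nothing more can be done
None
```

The gauge is in the manifold socket and let go, and the shut-off lever is all the way over to the open side. I handed the job in at about 15 s on the robot's clock, against the 69 s limit.

- **Gauge:** I pressed it in small steps. The push dropped where the snap was expected, then rose steeply to about 15 N (13.4 N measured plus the gauge's weight) with the flange on the blue ring. After release it stayed down at the ring. I did not pull on it to test the lock. While pressing there was a sideways force of about 3 N, so it was slightly off centre.
- **Lever:** I pushed it until it met a firm stop at about 10 N. After I backed off, the ball sat within half a pixel of the predicted fully open position in the scene camera. The top camera gave no check, because the ball was not detected in its picture.
- **Other things:** The last picture shows the silencer still in the rack, the oil bottle, and the arm clear of everything. I never went near the pendant or spanner, and I did not check them separately at the end.

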